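Return two spacer boards to the slotted rack

ROBOT

A 6-joint arm with a two-finger parallel gripper is mounted at the origin on the work surface. World frame = base frame: x ahead of the robot, y to its left, z up, the work surface at z = 0. Lengths are in m, angles in rad, forces in N, time in s.
With the tool pointing down it reaches from about 0.325 to 0.85 m from the base axis. Payload 4.4 kg.
Tool frame: the origin (TCP) lies midway between the tips of the shut fingers; the grasp point (between the pads) lies 19 mm behind it (r.grip_depth is the distance from the TCP to the grasp point, in m); x points along the fingers, y is the direction in which the jaws open and shut, and the axes are right-handed (so a half turn about x gives the same grasp; the last joint's range is limited). The gripper opens to 94 mm and grips with 3 to 60 N. Pads are 16 mm wide; open, the fingers measure 119 mm over their backs; the gripper's body (75 mm by 177 mm) begins 78 mm behind the grasp point.
Start: joints at [-0.15, 0.207, 1.542, -0, 1.393, -0.15], TCP at [0.575, -0, 0.205] pointing down, gripper open.
Joint ranges: [-2.73, 2.73], [-0.86, 2.22], [0.23, 2.46], [-1.11, 4.25], [0.08, 2.63], [-2.82, 2.82]. Speed limits (rad/s): [2.79, 2.79, 3.14, 3.14, 3.14, 3.14].

INTERFACE

Orientations are given as a 3x3 rotation matrix whose columns are the frame's x, y, z axes.
In Python, from workcell import r gives the robot as it stands. The module is installed in compiled form; this text tells all that it offers.
- The arm moves only by the shell command python3 -m creep 'ROWS' [FORCE]. ROWS is JSON, a list of rows, each an object with "translation": the shift along the tool's x, y, z in m, a list of three; "twist": the turn, a rotation vector about the tool's x, y, z in rad, a list of three; "jaw": the opening in per cent of the stroke, from 0 (shut) to 100 (fully open). A call has 1 to 12 rows; each row shifts and turns the commanded pose from where the row before left it, along the tool's axes as they then stand; what a row does not reach is not made up. A row lasts 1/12 s, in which the tool goes at most 41.7 mm and 7.16 degrees, less where a joint would pass 70% of its speed; a pose out of reach is approached as far as the arm can. A call is refused whole if a number of a shift passes 0.0417 or a number of a turn 0.125, either way. A call with a gripper value outside its range is refused whole. The fingers move at their own pace and stop on an object; FORCE is the grip in N (left out, the last holds). Time passes only in rows, so rows that do not move let the fingers close. It gives the time, the measured TCP pose, the force and the opening at its end, in the units of the state.
- r.state(): the state, without advancing time (a new reading comes with each control period).
- r.read_camera(name): name is "scene" or "side" or "wrist"; returns a dict with "image" (480x640x3 uint8, blue, green, red), "K" (3x3 intrinsics, pixels), "extrinsics" (4x4, takes a point from camera to world coordinates). Camera axes: x right, y down, z forward; pixel columns grow to the right and rows downward; lengths in m; the calibration is good to about 2 mm. A picture is of the moment at which its call begins. There is no depth.
- r.hand_in(): hands the job in, once; it reports no verdict.
The state is a dict: "time": time; "joint_positions": joint angles; "qvel": joint speeds; "tau": joint torques, N m; "ee_pos": TCP position; "eef_rot": TCP orientation; "wrist_force": force on the tool from outside, world axes, zero at the start; "wrist_torque": the same for the moment, N m; "width": finger opening in m.
Only numpy, scipy, OpenCV 4.12 (cv2) and the standard library are available. Lean on these libraries where they do the work, as an engineer would, in place of code of your own. Each camera call takes 0.05 s, during which the arm holds its last target. There are 200 camera calls.

TASK

Put the thick walnut spacer board and the thin orange one back into the slotted rack, each in the slot that fits its thickness: on its long edge, fully down on the slot's floor and slid back against the green stop, then let go. The slots are not in a fixed order or at exact places, so find them by eye or by feel; do not disturb the other things on the bench.

Things in the scene. Friction and masses are not known exactly. Their poses are not given: they have to be found in the camera images.
- rack: Fixed slotted rack; origin on the table. +x points away from the robot to the back stop, +y across the slots, z up. Black plinth 15 mm high (x -83 to 67, y +-125 mm). On it a plywood slotted body 210 mm wide along y, x -55 to 55 mm, top 69 mm above the table, solid but for three upright slots parallel to x.
- rack_mid (a point): Nominal middle of the slotted body's top, on the rack's axis y = 0, 69 mm above the table. Slots are 70 mm apart (centres), 40 mm deep (floor 29 mm above the table), open at top and front, square-edged, 18, 12 and 6 mm wide. NOT given by poses: the order of widths varies, and all three are shifted together by up to 10 mm along +-y. The 6 mm slot takes neither board.
- stop (a point): Centre of the front face of the green back stop wall that ends all slots, at the height of the slotted body's top; 55 mm behind rack_mid (+x). The wall spans the plinth's width and its top is 85 mm above the table.
- thick_c (a point): Centre of the thick board (dark walnut, brass discs), rigid, 120 mm long (its x) x 16 mm thick (its y) x 100 mm high (its z), about 0.15 kg; fits the 18 mm slot. It starts on its long edge, upright in a grey fixed holder (90 mm long, 50 wide, 30 high; loose groove, floor 8 mm above the table). Bottom edge 50 mm below centre.
- thin_c (a point): Centre of the thin board (orange, brass discs), rigid, 120 mm long (its x) x 10 mm thick (its y) x 100 mm high (its z), about 0.1 kg; belongs in the 12 mm slot. It starts on its long edge, upright in its own grey fixed holder (90 mm long, 44 wide, 30 high; loose groove, floor 8 mm above the table). Bottom edge 50 mm below centre.
- tape: Bystander: yellow pocket tape measure, 70 x 38 x 66 mm.
- glue: Bystander: white glue bottle with orange cap, 56 mm across, 170 mm tall.
- screwdriver: Bystander: screwdriver with orange handle, 200 mm long, lying.
- hammer: Bystander: hammer with blue handle, 280 mm long, lying.
- offcut: Bystander: brown wood offcut, 160 x 60 x 28 mm.
- clamp: Bystander: red bar clamp, 190 mm long, lying.
- square_block: Bystander: aluminium block, 90 x 50 x 60 mm.
Things that resemble listed ones, but are neither listed nor needed, are in the scene too. Of the things like the part that bears thin_c, leave any that is turquoise; of the rest the larger one is meant. What is meant by the part that bears thick_c is not turquoise, and is the larger of those in its own colour.

How it is judged:
At the end, for the whole second after the job is handed in: Each board stands on its long edge in its own slot of the rack, released and at rest: bottom edge within 4 mm of the slot floor, rear edge within 4 mm of the green stop, leaning less than 0.08 rad (only the matching slots let both go down) (z of thick_c in the frame of rack between 0.075 and 0.083 m and x of thick_c in the frame of rack between -0.009 and 0 m and y of thick_c in the frame of rack between -0.085 and 0.085 m and angle between each of thick_c, thin_c's own z axis and vertical below 0.08 rad and linear speed of each of thick, thin below 0.02 m/s and z of thin_c in the frame of rack between 0.075 and 0.083 m and x of thin_c in the frame of rack between -0.009 and 0 m and y of thin_c in the frame of rack between -0.085 and 0.085 m); the robot touches nothing.
It fails at once if one of the other things on the bench is moved more than 30 mm (distance of any of tape, glue, screwdriver, hammer, offcut, clamp, square_block from where it was at the start of the episode above 0.03 m).
It also fails if it takes over 72 s, if anything falls off the work surface, if the arm or the gripper's body presses on something with over 40 N, if the wrist force passes 120 N, or if a joint passes its speed limit or range.

## Working session

There is one attempt and no reset: what is moved stays moved. The work goes in short steps, Python scripts to look and compute and a shell command to move; the robot and the scene stay as the last step left them, time stands still between calls to the robot, and variables do not carry over. Pictures are saved under pics/ and viewed, about 8 in all and at most 12, crops included, and the job is handed in when it is done.

```bash
mkdir -p pics; cat > h.py <<'E'
import numpy as np, cv2
from workcell import r
def snap(n):
    c=r.read_camera(n); return c["image"],np.array(c["K"]),np.array(c["extrinsics"])
def cast(u,v,K,T,z):
    d=T[:3,:3]@np.linalg.inv(K)@[u,v,1]; o=T[:3,3]; return o+d*(z-o[2])/d[2]
def proj(p,K,T):
    q=K@(T[:3,:3].T@(np.array(p)-T[:3,3])); return q[:2]/q[2]
E
python3 - <<'E'
from h import *
np.set_printoptions(precision=4,suppress=True)
for n in("scene","side"):
    i,K,T=snap(n); cv2.imwrite(f"pics/{n}0.png",i); np.savez(f"{n}0.npz",i=i,K=K,T=T); print(n,K.tolist(),T)
print(r.state())
E
```

```text
scene [[543.2697951462038, 0.0, 319.8189276099245], [0.0, 543.2697951462038, 233.8431252126231], [0.0, 0.0, 1.0]] [[-0.4356  0.6238 -0.649   1.6755]
 [ 0.9     0.3133 -0.3029  0.4176]
 [ 0.0144 -0.7161 -0.6979  1.2465]
 [ 0.      0.      0.      1.    ]]
side [[522.392639978512, 0.0, 323.5165090496877], [0.0, 522.392639978512, 231.95485646965645], [0.0, 0.0, 1.0]] [[ 0.7873 -0.3107  0.5326 -0.1384]
 [-0.6165 -0.3779  0.6908 -1.0203]
 [-0.0134 -0.8721 -0.4891  0.7095]
 [ 0.      0.      0.      1.    ]]
{'time': 0.1, 'joint_positions': array([-0.1505,  0.2073,  1.5428, -0.    ,  1.3935, -0.1505]), 'qvel': array([-0.0004, -0.0019, -0.0037, -0.0012,  0.0016, -0.0015]), 'tau': array([ -0.0004, -37.1863, -28.2294,   0.0701,   0.0311,  -0.0001]), 'ee_pos': array([0.5743, 0.0001, 0.2044]), 'eef_rot': array([[-0.002 ,  1.    ,  0.    ],
       [ 0.0003,  0.    , -1.    ],
       [-1.    , -0.002 , -0.0003]]), 'wrist_force': array([-0.5819, -0.3478, -1.1065]), 'wrist_torque': array([-0.0263,  0.007 ,  0.0125]), 'width': 0.09408022159800639}
```

View pics/scene0.png

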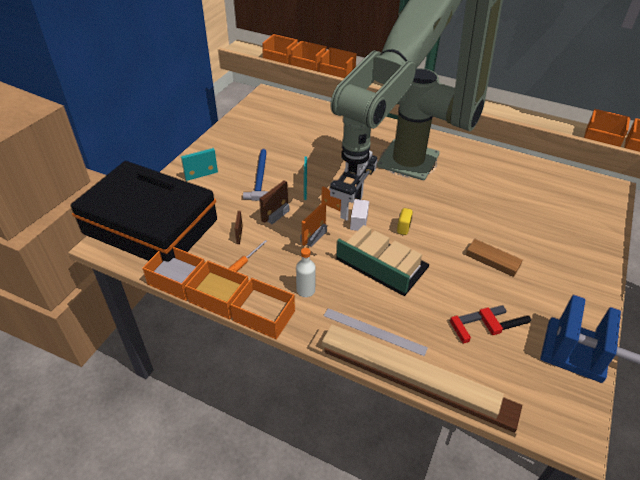

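View pics/side0.png

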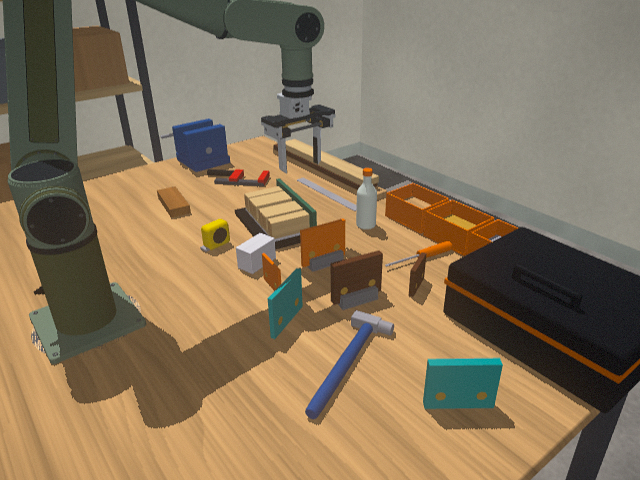

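```bash
python3 - <<'E'
from h import *
a=cv2.imread("pics/side0.png")[160:330,220:440]; b=cv2.imread("pics/scene0.png")[165:295,220:440]
a=cv2.resize(a,None,fx=3.4,fy=3.4,interpolation=cv2.INTER_CUBIC); cv2.imwrite("pics/c1.png",a)
b=cv2.resize(b,None,fx=3.6,fy=3.6,interpolation=cv2.INTER_CUBIC); cv2.imwrite("pics/c2.png",b)
E
```

```text
(no output)
```

View pics/c1.png

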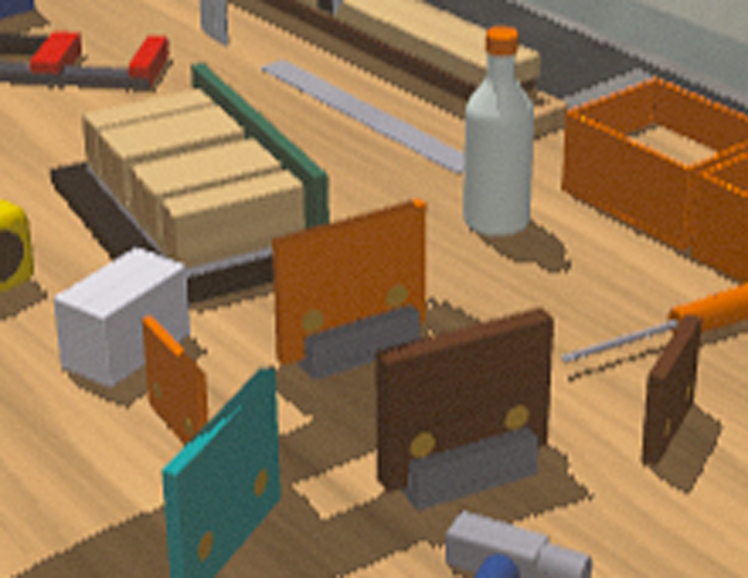

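View pics/c2.png

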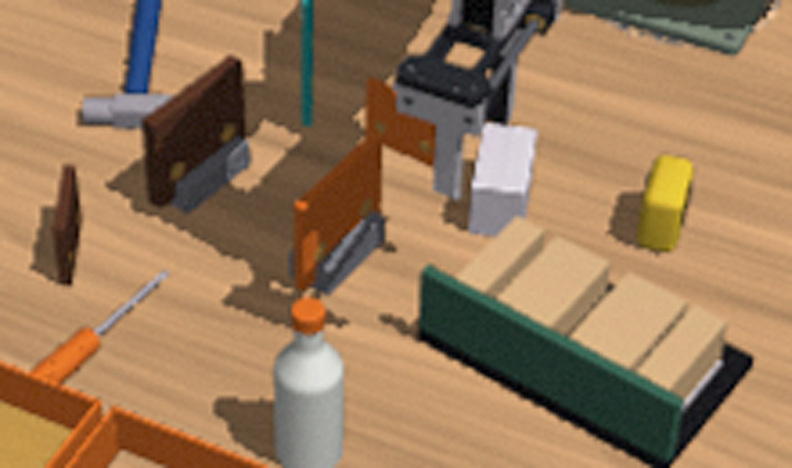

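```bash
cat >> h.py <<'E'
def load(n):
    d=np.load(n+"0.npz"); return d["i"],d["K"],d["T"]
E
python3 - <<'E'
from h import *
np.set_printoptions(precision=4,suppress=True)
_,Ks,Ts=load("scene");_,Kd,Td=load("side")
S=lambda u,v,z:cast(220+u/3.6,165+v/3.6,Ks,Ts,z)
D=lambda u,v,z:cast(220+u/3.4,160+v/3.4,Kd,Td,z)
def line(n,a,b): 
    d=b-a; print(n,a,b,"mid",(a+b)/2,"len",np.hypot(*d[:2]),"yaw",np.degrees(np.arctan2(d[1],d[0])))
line("orange side",D(274,240,.108),D(425,203,.108))
line("orange scene",S(297,203,.108),S(380,143,.108))
line("walnut side",D(378,353,.108),D(548,315,.108))
line("walnut scene",S(145,125,.108),S(240,62,.108))
line("stop top front? scene",S(425,270,.085),S(682,405,.085))
line("stop side",D(193,68,.085),D(315,180,.085))
line("glue,ac",D(500,220,0),S(305,440,0))
line("small orange,alu",S(370,80,.07),S(505,130,.06))
line("tape, teal",S(670,165,.066),S(307,120,0))
E
```

```text
orange side [ 0.4787 -0.1311  0.108 ] [ 0.5952 -0.1559  0.108 ] mid [ 0.5369 -0.1435  0.108 ] len 0.11911255894369203 yaw -12.02523389720341
orange scene [ 0.5912 -0.1481  0.108 ] [ 0.4891 -0.1181  0.108 ] mid [ 0.5402 -0.1331  0.108 ] len 0.10640740937412126 yaw 163.63100073514715
walnut side [ 0.4439 -0.29    0.108 ] [ 0.5571 -0.3241  0.108 ] mid [ 0.5005 -0.3071  0.108 ] len 0.11823678914892213 yaw -16.789291007059337
walnut scene [ 0.5614 -0.3152  0.108 ] [ 0.445  -0.2821  0.108 ] mid [ 0.5032 -0.2986  0.108 ] len 0.12105399248414091 yaw 164.1373673012233
stop top front? scene [ 0.5946 -0.0255  0.085 ] [0.6409 0.2182 0.085 ] mid [0.6177 0.0963 0.085 ] len 0.24812940500309136 yaw 79.23172689081242
stop side [0.6291 0.1994 0.085 ] [ 0.5823 -0.0402  0.085 ] mid [0.6057 0.0796 0.085 ] len 0.2441313435407163 yaw -101.04463639081251
glue,ac [ 0.7557 -0.0637  0.    ] [ 0.742  -0.0643  0.    ] mid [ 0.7489 -0.064   0.    ] len 0.013701207550458517 yaw -177.47896164007315
small orange,alu [ 0.3722 -0.1831  0.07  ] [ 0.3703 -0.0449  0.06  ] mid [ 0.3713 -0.114   0.065 ] len 0.13826657244318843 yaw 90.78568007413038
tape, teal [0.3542 0.1102 0.066 ] [ 0.378  -0.2473  0.    ] mid [ 0.3661 -0.0686  0.033 ] len 0.3582953270769043 yaw -86.19158705676406
```

```bash
python3 -m creep '[{"translation":[-0.025,-0.018,-0.022],"twist":[0,0,0],"jaw":100},{"translation":[-0.025,-0.018,-0.022],"twist":[0,0,0],"jaw":100},{"translation":[-0.025,-0.018,-0.022],"twist":[0,0,0],"jaw":100},{"translation":[-0.025,-0.018,-0.022],"twist":[0,0,0],"jaw":100},{"translation":[0,0,0],"twist":[-0.12,0,0],"jaw":60},{"translation":[0,0,0],"twist":[-0.12,0,0],"jaw":60},{"translation":[0,0,0],"twist":[-0.12,0,0],"jaw":60},{"translation":[0,0,0],"twist":[-0.12,0,0],"jaw":60},{"translation":[0,0,0],"twist":[-0.12,0,0],"jaw":60},{"translation":[0,0,0],"twist":[-0.12,0,0],"jaw":60},{"translation":[0,0,0],"twist":[-0.12,0,0],"jaw":60},{"translation":[0,0,0],"twist":[-0.12,0,0],"jaw":60}]' 30
python3 -m creep '[{"translation":[0,0,0],"twist":[-0.12,0,0],"jaw":60},{"translation":[0,0,0],"twist":[-0.12,0,0],"jaw":60},{"translation":[0,0,0],"twist":[-0.12,0,0],"jaw":60},{"translation":[0,0,0],"twist":[0,0,0],"jaw":60},{"translation":[0,0,0],"twist":[0,0,0],"jaw":60},{"translation":[0,0,0],"twist":[0,0,0],"jaw":60}]'
python3 - <<'E'
from h import *
i,K,T=snap("wrist"); cv2.imwrite("pics/wrist0.png",i); np.savez("wrist0.npz",i=i,K=K,T=T); print(T.round(3)); print(r.state()["joint_positions"])
E
```

```text
time: 1.1
ee_pos: [0.5026, 0.088, 0.3048]
eef_rot: [[-0.001, 0.569, 0.823], [-0.0, 0.823, -0.569], [-1.0, -0.001, -0.001]]
wrist_force: [-0.2, -0.9, -0.4]
width: 0.0568
time: 1.6
ee_pos: [0.5028, 0.088, 0.3052]
eef_rot: [[-0.001, 0.251, 0.968], [0.0, 0.968, -0.251], [-1.0, -0.0, -0.001]]
wrist_force: [-0.4, -0.5, 0.2]
width: 0.0566
[[ 0.251  0.929  0.271  0.423]
 [ 0.968 -0.241 -0.071  0.108]
 [-0.     0.28  -0.96   0.484]
 [ 0.     0.     0.     1.   ]]
[ 3.53785227e-03  6.80630909e-03  1.55704497e+00  1.89865406e-05
  1.57820988e+00 -1.31442817e+00]
```

View pics/wrist0.png

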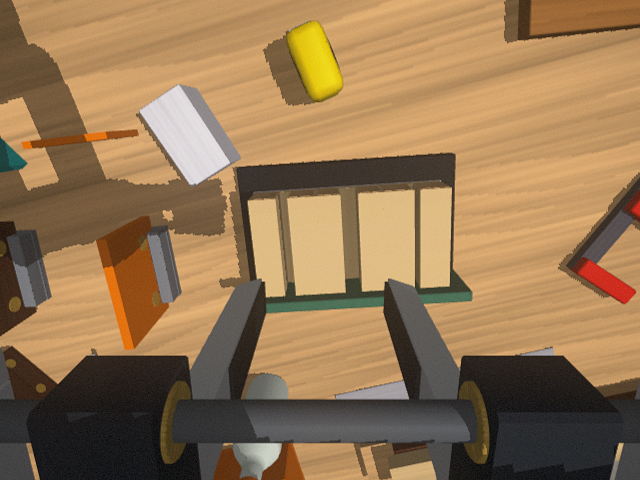

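```bash
python3 - <<'E'
from h import *
np.set_printoptions(precision=4,suppress=True,linewidth=150)
i,K,T=load("wrist")
g=cv2.GaussianBlur(i,(1,5),0)[:,:,2].astype(int)
for v in (210,225,240,255,270):
    row=g[v,235:475]; m=row>170
    e=np.flatnonzero(np.diff(m.astype(int)))
    # subpixel
    us=[235+k+(170-row[k])/(row[k+1]-row[k]) for k in e]
    print(v,np.round(us,1)); P=np.array([cast(u,v,K,T,.069)[:2] for u in us]); print(P.T)
for u in (265,300,330,370,400,435):
    col=i[150:320,u].astype(int); print(u,[ (150+k) for k in np.flatnonzero(np.diff((col[:,2]>170).astype(int)))], "green", [150+k for k in np.flatnonzero(np.diff(((col[:,1]-col[:,2])>15).astype(int)))])
E
```

```text
210 [248.4 276.3 287.5 341.  358.3 414.2 419.9 450.6 454.1]
[[0.4925 0.4998 0.5027 0.5166 0.5211 0.5357 0.5372 0.5451 0.5461]
 [0.0089 0.0369 0.0481 0.1017 0.1191 0.1751 0.1809 0.2116 0.2152]]
225 [250.2 277.8 288.9 341.7 358.9 414.2 419.9 450.4 453.6]
[[0.5083 0.5156 0.5185 0.5324 0.5369 0.5514 0.553  0.561  0.5618]
 [0.0059 0.0339 0.0451 0.0986 0.1161 0.1721 0.1779 0.2088 0.212 ]]
240 [251.9 279.5 290.3 342.6 359.4 414.4 419.9 450.1 453.4]
[[0.5244 0.5317 0.5346 0.5485 0.553  0.5676 0.5691 0.5771 0.578 ]
 [0.0027 0.0309 0.042  0.0956 0.1128 0.1692 0.1748 0.2057 0.2091]]
255 [236.2 253.6 280.8 291.6 343.5 360.2 414.4 419.9 449.5 452.9]
[[ 0.5362  0.5409  0.5482  0.5511  0.565   0.5695  0.5841  0.5856  0.5936  0.5945]
 [-0.0185 -0.0005  0.0276  0.0388  0.0925  0.1098  0.1659  0.1716  0.2023  0.2058]]
270 [238.7 255.5 282.5 293.2 344.4 360.7 414.4 419.9 449.4 454.3]
[[ 0.5532  0.5577  0.5651  0.568   0.5819  0.5864  0.6009  0.6024  0.6104  0.6118]
 [-0.0213 -0.0037  0.0246  0.0357  0.0894  0.1065  0.1626  0.1684  0.1993  0.2045]]
265 [np.int64(164), np.int64(197), np.int64(286), np.int64(316)] green []
300 [np.int64(161), np.int64(196), np.int64(294), np.int64(311)] green [np.int64(300), np.int64(310)]
330 [np.int64(159), np.int64(194), np.int64(293), np.int64(309)] green [np.int64(299), np.int64(308)]
370 [np.int64(157), np.int64(192), np.int64(290), np.int64(306)] green [np.int64(296), np.int64(306)]
400 [np.int64(155), np.int64(189), np.int64(281)] green []
435 [np.int64(153), np.int64(187), np.int64(286), np.int64(302)] green [np.int64(292), np.int64(302)]
```

```bash
python3 -m creep '[{"translation":[0,-0.0345,0.009],"twist":[0,0,0],"jaw":60},{"translation":[0,-0.0345,0.009],"twist":[0,0,0],"jaw":60},{"translation":[0,-0.0345,0.009],"twist":[0,0,0],"jaw":60},{"translation":[0,-0.0345,0.009],"twist":[0,0,0],"jaw":60},{"translation":[0,-0.0345,0.009],"twist":[0,0,0],"jaw":60},{"translation":[0,-0.0345,0.009],"twist":[0,0,0],"jaw":60},{"translation":[0,-0.0345,0.009],"twist":[0,0,0],"jaw":60},{"translation":[0,-0.0345,0.009],"twist":[0,0,0],"jaw":60},{"translation":[0,-0.0345,0.009],"twist":[0,0,0],"jaw":60},{"translation":[0,-0.0345,0.009],"twist":[0,0,0],"jaw":60},{"translation":[0,-0.0345,0.009],"twist":[0,0,0],"jaw":60},{"translation":[0,0,0],"twist":[0,0,0],"jaw":60}]'
python3 -m creep '[{"translation":[0,0,0],"twist":[0,0,0],"jaw":60},{"translation":[0,0,0],"twist":[0,0,0],"jaw":60}]'
python3 - <<'E'
from h import *
i,K,T=snap("wrist"); cv2.imwrite("pics/wrist1.png",i); np.savez("wrist10.npz",i=i,K=K,T=T)
i,K,T=load("wrist")
f=[cast(u,v,K,T,.069)[:2] for u,v in((265,197),(300,196),(330,194),(370,192),(435,187))]
b=[cast(u,v,K,T,.069)[:2] for u,v in((300,294),(330,293),(370,290),(435,286))]
a=np.radians(-10.7); X=np.array([np.cos(a),np.sin(a)]);Y=np.array([-X[1],X[0]])
print("front x",[x@X for x in f],"back",[x@X for x in b])
for n,p in(("12",[.5346-.0015,.03645]),("18",[.5508,.1042])): print(n,np.array(p)@Y)
E
```

```text
time: 2.65
ee_pos: [0.5037, -0.3103, 0.3044]
eef_rot: [[-0.001, 0.256, 0.967], [-0.002, 0.967, -0.256], [-1.0, -0.003, -0.001]]
wrist_force: [0.3, 0.2, -0.8]
width: 0.0564
time: 2.82
ee_pos: [0.5046, -0.3037, 0.3051]
eef_rot: [[-0.0, 0.249, 0.968], [0.001, 0.968, -0.249], [-1.0, 0.001, -0.001]]
wrist_force: [-0.9, -0.3, -0.4]
width: 0.0565
front x [np.float64(0.46984383444901234), np.float64(0.47122856557997284), np.float64(0.4712316283840635), np.float64(0.4719238297639055), np.float64(0.47124228053110206)] back [np.float64(0.5800657521045239), np.float64(0.5810949622848666), np.float64(0.5804819037375326), np.float64(0.5805275205216572)]
12 0.13479510909606598
18 0.2046534251542206
```

View pics/wrist1.png

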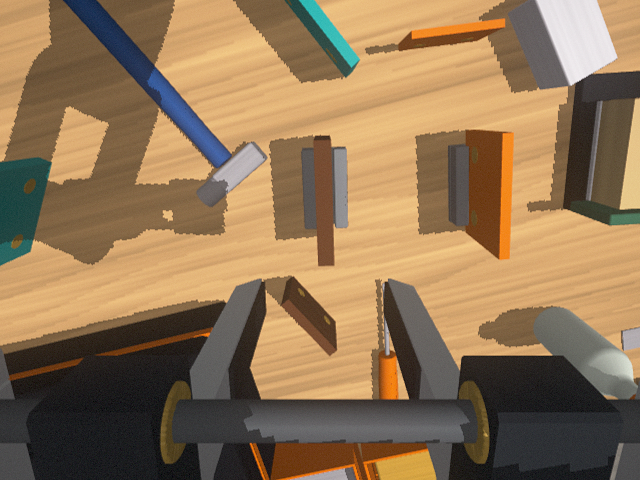

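```bash
python3 - <<'E'
from h import *
i,K,T=load("wrist1")
g=i.astype(int)
for v in(150,190,230,250):
    r_=g[v,305:345]; print(v,[tuple(x) for x in r_[::2]][:20]) if v==150 else None
for n,c in(("w",[(314,137.),(331,137.),(318,265),(334,265)]),("o",[(499,132),(513,132),(499.5,259),(510,258)])):
    P=np.array([cast(u,v,K,T,.108)[:2] for u,v in c]); a=(P[0]+P[1])/2;b=(P[2]+P[3])/2
    d=b-a; print(n,(a+b)/2,"len",np.hypot(*d),"yaw",np.degrees(np.arctan2(d[1],d[0])),"th",np.hypot(*(P[1]-P[0])),np.hypot(*(P[3]-P[2])))
    m=(a+b)/2; s=r.state(); R=s["eef_rot"]; e=np.append(m,s["ee_pos"][2])-s["ee_pos"]; print("tool delta",R.T@e, "tool y yaw",np.degrees(np.arctan2(R[1,1],R[0,1])))
E
```

```text
150 [(np.int64(75), np.int64(81), np.int64(85)), (np.int64(78), np.int64(84), np.int64(88)), (np.int64(81), np.int64(85), np.int64(90)), (np.int64(84), np.int64(86), np.int64(90)), (np.int64(70), np.int64(82), np.int64(100)), (np.int64(48), np.int64(77), np.int64(117)), (np.int64(49), np.int64(76), np.int64(116)), (np.int64(49), np.int64(77), np.int64(118)), (np.int64(50), np.int64(78), np.int64(120)), (np.int64(47), np.int64(74), np.int64(116)), (np.int64(48), np.int64(76), np.int64(116)), (np.int64(54), np.int64(79), np.int64(121)), (np.int64(53), np.int64(77), np.int64(118)), (np.int64(68), np.int64(82), np.int64(102)), (np.int64(79), np.int64(84), np.int64(91)), (np.int64(148), np.int64(148), np.int64(151)), (np.int64(149), np.int64(148), np.int64(147)), (np.int64(148), np.int64(144), np.int64(149)), (np.int64(149), np.int64(148), np.int64(146)), (np.int64(152), np.int64(151), np.int64(154))]
w [ 0.50000714 -0.30280154] len 0.12155917521051575 yaw -12.94341399536504 th 0.01518174765330829 0.015620264338522467
tool delta [ 1.09132514e-06 -8.17948674e-04 -4.72385086e-03] tool y yaw 75.64302179727811
o [ 0.5368445  -0.13821667] len 0.11994961971184379 yaw -7.9657073312600515 th 0.012469978554596473 0.010135140339420682
tool delta [ 1.24362875e-04  1.67761119e-01 -9.84777998e-03] tool y yaw 75.64302179727811
```

```bash
python3 -m creep '[{"translation":[0.036,-0.001,-0.0045],"twist":[-0.026,0,0],"jaw":60},{"translation":[0.038,0,0],"twist":[0,0,0],"jaw":60},{"translation":[0.038,0,0],"twist":[0,0,0],"jaw":60},{"translation":[0.038,0,0],"twist":[0,0,0],"jaw":60},{"translation":[0.038,0,0],"twist":[0,0,0],"jaw":60},{"translation":[0.03,0,0],"twist":[0,0,0],"jaw":60},{"translation":[0.025,0,0],"twist":[0,0,0],"jaw":60},{"translation":[0,0,0],"twist":[0,0,0],"jaw":60},{"translation":[0,0,0],"twist":[0,0,0],"jaw":0},{"translation":[0,0,0],"twist":[0,0,0],"jaw":0},{"translation":[0,0,0],"twist":[0,0,0],"jaw":0},{"translation":[0,0,0],"twist":[0,0,0],"jaw":0}]' 30
python3 -m creep '[{"translation":[0,0,0],"twist":[0,0,0],"jaw":0},{"translation":[0,0,0],"twist":[0,0,0],"jaw":0},{"translation":[0,0,0],"twist":[0,0,0],"jaw":0}]' 40
```

```text
time: 3.87
ee_pos: [0.5019, -0.3051, 0.0652]
eef_rot: [[0.004, 0.223, 0.975], [-0.003, 0.975, -0.223], [-1.0, -0.002, 0.004]]
wrist_force: [-0.4, 0.0, 0.4]
width: 0.0329
time: 4.12
ee_pos: [0.5007, -0.304, 0.0634]
eef_rot: [[0.002, 0.223, 0.975], [0.0, 0.975, -0.223], [-1.0, 0.0, 0.001]]
wrist_force: [-0.1, 1.3, 6.0]
width: 0.0156
```

```bash
python3 -m creep '[{"translation":[-0.01,0,0],"twist":[0,0,0],"jaw":0},{"translation":[-0.02,0,0],"twist":[0,0,0],"jaw":0},{"translation":[-0.035,0,0],"twist":[0,0,0],"jaw":0},{"translation":[-0.035,0,0],"twist":[0,0,0],"jaw":0},{"translation":[-0.035,0,0],"twist":[0,0,0],"jaw":0},{"translation":[-0.01,0,0],"twist":[0,0,0],"jaw":0},{"translation":[0,0,0],"twist":[0,0,0],"jaw":0}]' 40
python3 -m creep '[{"translation":[0,0.034,-0.004],"twist":[0,0,0],"jaw":0},{"translation":[0,0.034,-0.004],"twist":[0,0,0],"jaw":0},{"translation":[0,0.034,-0.004],"twist":[0,0,0],"jaw":0},{"translation":[0,0.034,-0.004],"twist":[0,0,0],"jaw":0},{"translation":[0,0.034,-0.004],"twist":[0,0,0],"jaw":0},{"translation":[0,0.034,-0.004],"twist":[0,0,0],"jaw":0},{"translation":[0,0.034,-0.004],"twist":[0,0,0],"jaw":0},{"translation":[0,0.034,-0.004],"twist":[0,0,0],"jaw":0},{"translation":[0,0.034,-0.004],"twist":[0,0,0],"jaw":0},{"translation":[0,0.034,-0.004],"twist":[0,0,0],"jaw":0},{"translation":[0,0.034,-0.004],"twist":[0,0,0],"jaw":0},{"translation":[0,0.034,-0.004],"twist":[0,0,0],"jaw":0}]'
python3 -m creep '[{"translation":[0,0,0],"twist":[-0.038,0,0],"jaw":0},{"translation":[0,0,0],"twist":[0,0,0],"jaw":0},{"translation":[0,0,0],"twist":[0,0,0],"jaw":0},{"translation":[0,0,0],"twist":[0,0,0],"jaw":0},{"translation":[0,0,0],"twist":[0,0,0],"jaw":0}]'
cat >> h.py <<'E'
a=np.radians(-10.7); X=np.array([np.cos(a),np.sin(a)]);Y=np.array([-X[1],X[0]])
def st(n=None):
    s=r.state(); p=s["ee_pos"]; R=s["eef_rot"]; f=s["wrist_force"]
    print("t",s["time"],"X %.4f Y %.4f z %.4f"%(p[:2]@X,p[:2]@Y,p[2]),"yaw %.2f"%np.degrees(np.arctan2(R[1,2],R[0,2])),"F X %.1f Y %.1f z %.1f"%(f[:2]@X,f[:2]@Y,f[2]),"w %.4f"%s["width"])
E
python3 - <<'E'
from h import *
st(); i,K,T=snap("wrist"); cv2.imwrite("pics/wrist2.png",i); np.savez("wrist20.npz",i=i,K=K,T=T)
E
```

```text
time: 4.7
ee_pos: [0.5022, -0.3059, 0.2121]
eef_rot: [[0.007, 0.223, 0.975], [-0.006, 0.975, -0.223], [-1.0, -0.004, 0.008]]
wrist_force: [0.1, -0.0, -1.1]
width: 0.0156
time: 5.7
ee_pos: [0.5422, 0.1059, 0.2042]
eef_rot: [[-0.005, 0.223, 0.975], [-0.0, 0.975, -0.223], [-1.0, -0.002, -0.005]]
wrist_force: [-0.5, -1.1, -1.3]
width: 0.0155
time: 6.12
ee_pos: [0.5438, 0.1033, 0.2065]
eef_rot: [[-0.002, 0.188, 0.982], [-0.0, 0.982, -0.188], [-1.0, -0.001, -0.002]]
wrist_force: [0.8, 0.4, -1.9]
width: 0.0156
t 6.1167 X 0.5151 Y 0.2024 z 0.2065 yaw -10.83 F X 0.7 Y 0.6 z -1.9 w 0.0156
```

View pics/wrist2.png

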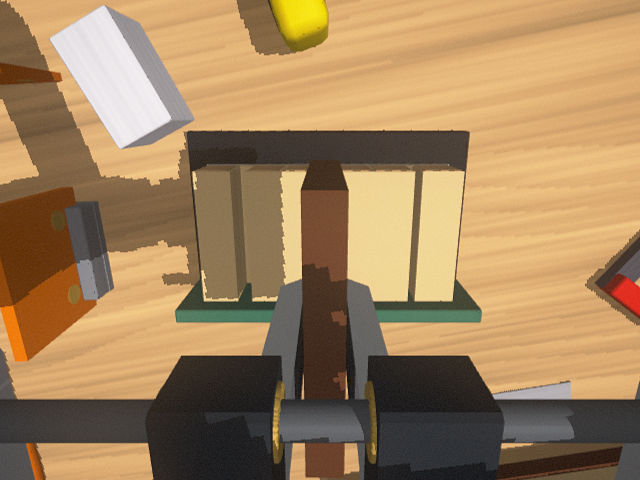

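```bash
python3 - <<'E'
from h import *
i,K,T=load("wrist2")
for v in (192,200,215,240):
    row=i[v].astype(int)[:,2]
    e=[k for k in range(190,470) if abs(row[k+1]-row[k-1])>28]; print(v,e)
p=cast(302,190,K,T,.251);q=cast(349,190,K,T,.251)
print("board top front: X",p[:2]@X,"Y",p[:2]@Y,q[:2]@Y,"mid",(p+q)[:2]@Y/2)
p=cast(308,160,K,T,.151);q=cast(343,160,K,T,.151)
print("board bottom: X",p[:2]@X,"Y",p[:2]@Y,q[:2]@Y,"mid",(p+q)[:2]@Y/2)
for u,v in((232,200),(241,200),(413,200),(419,200)):
    w=cast(u,v,K,T,.069); print(u,w[:2]@X,w[:2]@Y)
E
```

```text
192 [191, 192, 193, 194, 230, 231, 241, 282, 283, 299, 300, 301, 347, 348, 349, 413, 414, 420, 421, 422, 462, 464, 465]
200 [192, 193, 194, 195, 231, 241, 242, 281, 282, 299, 300, 301, 347, 348, 349, 412, 413, 414, 420, 421, 461, 462, 463, 464]
215 [193, 194, 195, 196, 232, 233, 242, 243, 282, 283, 300, 301, 347, 348, 349, 411, 412, 413, 419, 420, 459, 460, 461, 462]
240 [195, 196, 198, 199, 234, 244, 282, 283, 300, 301, 302, 346, 347, 348, 410, 411, 417, 418, 419, 457, 458, 459, 460]
board top front: X 0.4559600861591255 Y 0.1948610831987458 0.2104050724481261 mid 0.20263307782343593
board bottom: X 0.45591439260632277 Y 0.19293841336607448 0.21272418170616444 mid 0.20283129753611948
232 0.49470531421366293 0.12955803941892752
241 0.4947264568755058 0.13661910860965829
413 0.49513037523779185 0.27151676363066946
419 0.49514446056426104 0.27622087636312415
```

```bash
python3 -m creep '[{"translation":[0.03,0.0022,0],"twist":[0,0,0],"jaw":0},{"translation":[0.03,0,0],"twist":[0,0,0],"jaw":0},{"translation":[0.012,0,0],"twist":[0,0,0],"jaw":0},{"translation":[0,0,0],"twist":[0,0,0],"jaw":0},{"translation":[0,0,0],"twist":[0,0,0],"jaw":0},{"translation":[0,0,0],"twist":[0,0,0],"jaw":0}]'
python3 -c "from h import *;st()"
python3 -m creep '[{"translation":[0.003,0,0],"twist":[0,0,0],"jaw":0},{"translation":[0.003,0,0],"twist":[0,0,0],"jaw":0},{"translation":[0.003,0,0],"twist":[0,0,0],"jaw":0},{"translation":[0.003,0,0],"twist":[0,0,0],"jaw":0},{"translation":[0.003,0,0],"twist":[0,0,0],"jaw":0},{"translation":[0.003,0,0],"twist":[0,0,0],"jaw":0},{"translation":[0,0,0],"twist":[0,0,0],"jaw":0}]'
python3 -c "from h import *;st()"
```

```text
time: 6.67
ee_pos: [0.5461, 0.1063, 0.1372]
eef_rot: [[0.003, 0.186, 0.982], [0.0, 0.982, -0.186], [-1.0, 0.001, 0.003]]
wrist_force: [-0.3, 0.1, -1.4]
width: 0.0158
t 6.6667 X 0.5169 Y 0.2058 z 0.1372 yaw -10.74 F X -0.3 Y 0.1 z -1.4 w 0.0158
time: 7.25
ee_pos: [0.544, 0.1065, 0.1165]
eef_rot: [[-0.002, 0.186, 0.983], [-0.0, 0.983, -0.186], [-1.0, -0.0, -0.002]]
wrist_force: [-0.7, 0.2, -0.5]
width: 0.0158
t 7.25 X 0.5147 Y 0.2057 z 0.1165 yaw -10.70 F X -0.7 Y 0.0 z -0.5 w 0.0158
```

```bash
python3 -m creep '[{"translation":[0.004,0,0],"twist":[0,0,0],"jaw":0},{"translation":[0.004,0,0],"twist":[0,0,0],"jaw":0},{"translation":[0.004,0,0],"twist":[0,0,0],"jaw":0},{"translation":[0.004,0,0],"twist":[0,0,0],"jaw":0},{"translation":[0.004,0,0],"twist":[0,0,0],"jaw":0},{"translation":[0.004,0,0],"twist":[0,0,0],"jaw":0},{"translation":[0.002,0,0],"twist":[0,0,0],"jaw":0},{"translation":[0.002,0,0],"twist":[0,0,0],"jaw":0},{"translation":[0,0,0],"twist":[0,0,0],"jaw":0},{"translation":[0,0,0],"twist":[0,0,0],"jaw":0}]'
python3 -c "from h import *;st()"
python3 -m creep '[{"translation":[0.001,0,0],"twist":[0,0,0],"jaw":0},{"translation":[0.001,0,0],"twist":[0,0,0],"jaw":0},{"translation":[0.001,0,0],"twist":[0,0,0],"jaw":0},{"translation":[0.001,0,0],"twist":[0,0,0],"jaw":0},{"translation":[0,0,0],"twist":[0,0,0],"jaw":0}]'
python3 -c "from h import *;st()"
```

```text
time: 8.08
ee_pos: [0.5447, 0.1066, 0.0894]
eef_rot: [[-0.0, 0.186, 0.983], [0.0, 0.983, -0.186], [-1.0, 0.0, -0.0]]
wrist_force: [0.2, 0.1, -1.7]
width: 0.0159
t 8.0833 X 0.5154 Y 0.2058 z 0.0894 yaw -10.70 F X 0.2 Y 0.1 z -1.7 w 0.0159
time: 8.5
ee_pos: [0.5445, 0.1065, 0.0852]
eef_rot: [[-0.0, 0.186, 0.983], [0.0, 0.983, -0.186], [-1.0, -0.0, -0.0]]
wrist_force: [-0.4, 0.5, -1.2]
width: 0.016
t 8.5 X 0.5152 Y 0.2058 z 0.0852 yaw -10.70 F X -0.5 Y 0.4 z -1.2 w 0.0160
```

```bash
python3 -m creep '[{"translation":[0,0,0.0015],"twist":[0,0,0],"jaw":0},{"translation":[0,0,0.0015],"twist":[0,0,0],"jaw":0},{"translation":[0,0,0.0015],"twist":[0,0,0],"jaw":0},{"translation":[0,0,0],"twist":[0,0,0],"jaw":0},{"translation":[0,0,0],"twist":[0,0,0],"jaw":0}]'
python3 -c "from h import *;st()"
python3 -m creep '[{"translation":[0,0,0.001],"twist":[0,0,0],"jaw":0},{"translation":[0,0,0.001],"twist":[0,0,0],"jaw":0},{"translation":[0,0,0],"twist":[0,0,0],"jaw":0},{"translation":[0,0,0],"twist":[0,0,0],"jaw":0}]'
python3 -c "from h import *;st()"
python3 -m creep '[{"translation":[0.001,0,0],"twist":[0,0,0],"jaw":0},{"translation":[0.001,0,0],"twist":[0,0,0],"jaw":0},{"translation":[0,0,0],"twist":[0,0,0],"jaw":0}]'
python3 -c "from h import *;st()"
```

```text
time: 8.92
ee_pos: [0.5493, 0.1057, 0.0855]
eef_rot: [[0.0, 0.186, 0.983], [0.0, 0.983, -0.186], [-1.0, 0.0, 0.0]]
wrist_force: [-0.2, -0.6, -0.5]
width: 0.0158
t 8.9167 X 0.5201 Y 0.2058 z 0.0855 yaw -10.71 F X -0.1 Y -0.6 z -0.5 w 0.0158
time: 9.25
ee_pos: [0.5506, 0.1054, 0.0854]
eef_rot: [[-0.001, 0.186, 0.983], [0.0, 0.983, -0.186], [-1.0, -0.0, -0.001]]
wrist_force: [-2.6, -0.2, 0.2]
width: 0.016
t 9.25 X 0.5214 Y 0.2058 z 0.0854 yaw -10.70 F X -2.5 Y -0.7 z 0.2 w 0.0160
time: 9.5
ee_pos: [0.5505, 0.1055, 0.0845]
eef_rot: [[-0.001, 0.186, 0.983], [0.0, 0.983, -0.186], [-1.0, -0.0, -0.001]]
wrist_force: [-6.3, 1.1, 7.0]
width: 0.0159
t 9.5 X 0.5214 Y 0.2059 z 0.0845 yaw -10.69 F X -6.4 Y -0.1 z 7.0 w 0.0159
```

```bash
python3 -m creep '[{"translation":[0,0,0],"twist":[0,0,0],"jaw":45},{"translation":[0,0,0],"twist":[0,0,0],"jaw":45},{"translation":[0,0,0],"twist":[0,0,0],"jaw":45},{"translation":[0,0,0],"twist":[0,0,0],"jaw":45},{"translation":[0,0,0],"twist":[0,0,0],"jaw":45},{"translation":[-0.01,0,0],"twist":[0,0,0],"jaw":45},{"translation":[-0.03,0,0],"twist":[0,0,0],"jaw":45},{"translation":[-0.035,0,0],"twist":[0,0,0],"jaw":45},{"translation":[-0.035,0,0],"twist":[0,0,0],"jaw":45},{"translation":[-0.035,0,0],"twist":[0,0,0],"jaw":45},{"translation":[-0.035,0,0],"twist":[0,0,0],"jaw":60},{"translation":[-0.03,0,0],"twist":[0,0,0],"jaw":60}]'
python3 -m creep '[{"translation":[0,-0.0303,0.004],"twist":[0,0,0],"jaw":60},{"translation":[0,-0.0303,0.004],"twist":[0,0,0],"jaw":60},{"translation":[0,-0.0303,0.004],"twist":[0,0,0],"jaw":60},{"translation":[0,-0.0303,0.004],"twist":[0,0,0],"jaw":60},{"translation":[0,-0.0303,0.004],"twist":[0,0,0],"jaw":60},{"translation":[0,-0.0303,0.004],"twist":[0,0,0],"jaw":60},{"translation":[0,-0.0303,0.004],"twist":[0,0,0],"jaw":60},{"translation":[0,-0.0303,0.004],"twist":[0,0,0],"jaw":60},{"translation":[0,0,0],"twist":[0,0,0],"jaw":60},{"translation":[0,0,0],"twist":[0,0,0],"jaw":60},{"translation":[0,0,0],"twist":[0,0,0],"jaw":60}]'
python3 - <<'E'
from h import *
st(); i,K,T=snap("wrist"); cv2.imwrite("pics/wrist3.png",i); np.savez("wrist30.npz",i=i,K=K,T=T)
E
```

```text
time: 10.5
ee_pos: [0.5515, 0.1054, 0.2972]
eef_rot: [[0.003, 0.186, 0.983], [0.0, 0.983, -0.186], [-1.0, 0.001, 0.003]]
wrist_force: [0.1, -1.0, 0.3]
width: 0.0522
time: 11.42
ee_pos: [0.5375, -0.1384, 0.2939]
eef_rot: [[0.0, 0.186, 0.983], [0.001, 0.983, -0.186], [-1.0, 0.001, 0.0]]
wrist_force: [1.2, 0.4, 0.5]
width: 0.0564
t 11.4167 X 0.5538 Y -0.0362 z 0.2939 yaw -10.72 F X 1.1 Y 0.7 z 0.5 w 0.0564
```

View pics/wrist3.png

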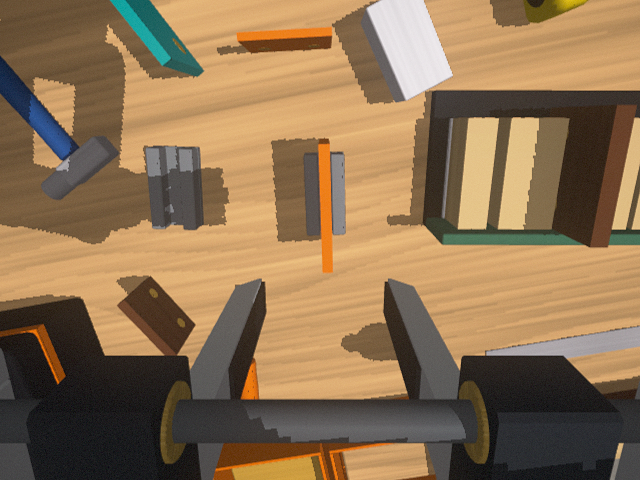

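```bash
python3 - <<'E'
from h import *
i,K,T=load("wrist3")
P=np.array([cast(u,v,K,T,.108)[:2] for u,v in((324.2,139),(327.2,272))]); d=P[1]-P[0]
s=r.state(); R=s["eef_rot"]; m=P.mean(0); print(m,np.hypot(*d),np.degrees(np.arctan2(d[1],d[0])),R.T@(np.append(m,s["ee_pos"][2])-s["ee_pos"]))
E
```

```text
[ 0.53528859 -0.13692498] 0.12333582640018852 -9.447531254350292 [-3.95678727e-07  5.06154288e-04 -2.41155828e-03]
```

```bash
python3 -m creep '[{"translation":[0.036,0.0005,-0.0024],"twist":[-0.02,0,0],"jaw":60},{"translation":[0.038,0,0],"twist":[0,0,0],"jaw":60},{"translation":[0.038,0,0],"twist":[0,0,0],"jaw":60},{"translation":[0.038,0,0],"twist":[0,0,0],"jaw":60},{"translation":[0.038,0,0],"twist":[0,0,0],"jaw":60},{"translation":[0.028,0,0],"twist":[0,0,0],"jaw":60},{"translation":[0.015,0,0],"twist":[0,0,0],"jaw":60},{"translation":[0,0,0],"twist":[0,0,0],"jaw":60},{"translation":[0,0,0],"twist":[0,0,0],"jaw":0},{"translation":[0,0,0],"twist":[0,0,0],"jaw":0},{"translation":[0,0,0],"twist":[0,0,0],"jaw":0},{"translation":[0,0,0],"twist":[0,0,0],"jaw":0}]' 30
python3 -m creep '[{"translation":[0,0,0],"twist":[0,0,0],"jaw":0},{"translation":[0,0,0],"twist":[0,0,0],"jaw":0},{"translation":[0,0,0],"twist":[0,0,0],"jaw":0},{"translation":[0,0,0],"twist":[0,0,0],"jaw":0},{"translation":[0,0,0],"twist":[0,0,0],"jaw":0}]' 40
python3 -c "from h import *;st()"
```

```text
time: 12.47
ee_pos: [0.5369, -0.1383, 0.0646]
eef_rot: [[0.004, 0.166, 0.986], [-0.002, 0.986, -0.166], [-1.0, -0.001, 0.004]]
wrist_force: [0.3, 0.2, -0.6]
width: 0.033
time: 12.88
ee_pos: [0.5354, -0.138, 0.0629]
eef_rot: [[0.001, 0.166, 0.986], [-0.0, 0.986, -0.166], [-1.0, -0.0, 0.001]]
wrist_force: [-1.1, -0.2, 2.4]
width: 0.0099
t 12.8833 X 0.5517 Y -0.0362 z 0.0629 yaw -9.56 F X -1.1 Y -0.4 z 2.4 w 0.0099
```

```bash
python3 -m creep '[{"translation":[-0.01,0,0],"twist":[0,0,0],"jaw":0},{"translation":[-0.025,0,0],"twist":[0,0,0],"jaw":0},{"translation":[-0.035,0,0],"twist":[0,0,0],"jaw":0},{"translation":[-0.035,0,0],"twist":[0,0,0],"jaw":0},{"translation":[-0.03,0,0],"twist":[0,0,0],"jaw":0},{"translation":[-0.01,0,0],"twist":[0.02,0,0],"jaw":0},{"translation":[0,0.0343,-0.0073],"twist":[0,0,0],"jaw":0},{"translation":[0,0.0343,-0.0073],"twist":[0,0,0],"jaw":0},{"translation":[0,0.0343,-0.0073],"twist":[0,0,0],"jaw":0},{"translation":[0,0.0343,-0.0073],"twist":[0,0,0],"jaw":0},{"translation":[0,0.0343,-0.0073],"twist":[0,0,0],"jaw":0},{"translation":[0,0,0],"twist":[0,0,0],"jaw":0}]' 40
python3 -m creep '[{"translation":[0,0,0],"twist":[0,0,0],"jaw":0},{"translation":[0,0,0],"twist":[0,0,0],"jaw":0},{"translation":[0,0,0],"twist":[0,0,0],"jaw":0}]'
python3 - <<'E'
from h import *
st(); i,K,T=snap("wrist"); cv2.imwrite("pics/wrist4.png",i); np.savez("wrist40.npz",i=i,K=K,T=T)
E
```

```text
time: 13.88
ee_pos: [0.5295, 0.0432, 0.2061]
eef_rot: [[-0.003, 0.181, 0.984], [0.004, 0.984, -0.181], [-1.0, 0.003, -0.003]]
wrist_force: [-0.6, 0.1, -0.9]
width: 0.0096
time: 14.13
ee_pos: [0.531, 0.0363, 0.2068]
eef_rot: [[-0.001, 0.187, 0.982], [-0.0, 0.982, -0.187], [-1.0, -0.001, -0.001]]
wrist_force: [0.4, -0.8, -0.9]
width: 0.0098
t 14.1333 X 0.5150 Y 0.1343 z 0.2068 yaw -10.79 F X 0.5 Y -0.7 z -0.9 w 0.0098
```

View pics/wrist4.png

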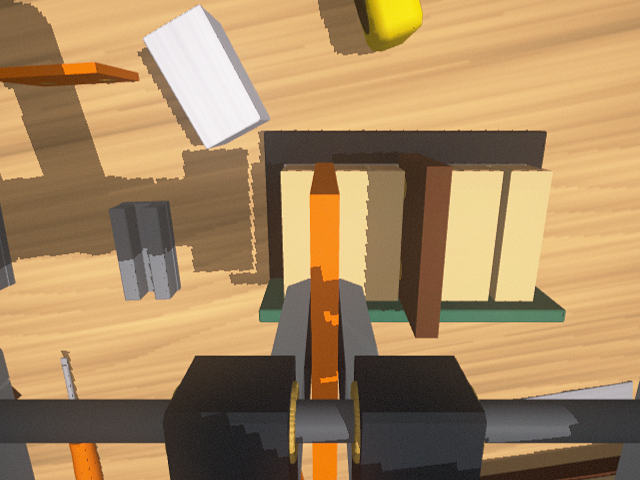

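```bash
python3 -m creep '[{"translation":[0.03,0.001,0],"twist":[0,0,0],"jaw":0},{"translation":[0.03,0,0],"twist":[0,0,0],"jaw":0},{"translation":[0.012,0,0],"twist":[0,0,0],"jaw":0},{"translation":[0,0,0],"twist":[0,0,0],"jaw":0},{"translation":[0,0,0],"twist":[0,0,0],"jaw":0},{"translation":[0,0,0],"twist":[0,0,0],"jaw":0}]'
python3 -c "from h import *;st()"
python3 -m creep '[{"translation":[0.003,0,0],"twist":[0,0,0],"jaw":0},{"translation":[0.003,0,0],"twist":[0,0,0],"jaw":0},{"translation":[0.003,0,0],"twist":[0,0,0],"jaw":0},{"translation":[0.003,0,0],"twist":[0,0,0],"jaw":0},{"translation":[0.003,0,0],"twist":[0,0,0],"jaw":0},{"translation":[0,0,0],"twist":[0,0,0],"jaw":0}]'
python3 -c "from h import *;st()"
```

```text
time: 14.68
ee_pos: [0.5328, 0.0378, 0.137]
eef_rot: [[0.003, 0.187, 0.982], [-0.0, 0.982, -0.187], [-1.0, 0.0, 0.003]]
wrist_force: [-0.8, 0.8, -1.0]
width: 0.0096
t 14.6833 X 0.5165 Y 0.1361 z 0.1370 yaw -10.75 F X -1.0 Y 0.7 z -1.0 w 0.0096
time: 15.18
ee_pos: [0.532, 0.0384, 0.1236]
eef_rot: [[0.001, 0.185, 0.983], [-0.0, 0.983, -0.185], [-1.0, -0.0, 0.001]]
wrist_force: [-6.0, 0.9, 16.1]
width: 0.01
t 15.1833 X 0.5156 Y 0.1365 z 0.1236 yaw -10.68 F X -6.1 Y -0.3 z 16.1 w 0.0100
```

```bash
python3 -m creep '[{"translation":[-0.005,0,0],"twist":[0,0,0],"jaw":0},{"translation":[0,-0.002,0],"twist":[0,0,0],"jaw":0},{"translation":[0,0,0],"twist":[0,0,0],"jaw":0},{"translation":[0,0,0],"twist":[0,0,0],"jaw":0},{"translation":[0,0,0],"twist":[0,0,0],"jaw":0},{"translation":[0,0,0],"twist":[0,0,0],"jaw":0}]'
python3 -c "from h import *;st()"
python3 -m creep '[{"translation":[0.003,0,0],"twist":[0,0,0],"jaw":0},{"translation":[0.003,0,0],"twist":[0,0,0],"jaw":0},{"translation":[0.001,0,0],"twist":[0,0,0],"jaw":0},{"translation":[0,0,0],"twist":[0,0,0],"jaw":0},{"translation":[0,0,0],"twist":[0,0,0],"jaw":0}]'
python3 -c "from h import *;st()"
```

```text
time: 15.68
ee_pos: [0.5306, 0.0365, 0.1248]
eef_rot: [[-0.001, 0.186, 0.983], [0.0, 0.983, -0.186], [-1.0, -0.0, -0.001]]
wrist_force: [0.6, 0.1, -1.1]
width: 0.0099
t 15.6833 X 0.5146 Y 0.1344 z 0.1248 yaw -10.71 F X 0.6 Y 0.2 z -1.1 w 0.0099
time: 16.1
ee_pos: [0.5308, 0.0365, 0.1181]
eef_rot: [[-0.001, 0.186, 0.983], [0.0, 0.983, -0.186], [-1.0, -0.0, -0.001]]
wrist_force: [0.0, -0.5, -1.6]
width: 0.0098
t 16.1 X 0.5148 Y 0.1344 z 0.1181 yaw -10.70 F X 0.1 Y -0.5 z -1.6 w 0.0098
```

```bash
python3 -m creep '[{"translation":[0.004,0,0],"twist":[0,0,0],"jaw":0},{"translation":[0.004,0,0],"twist":[0,0,0],"jaw":0},{"translation":[0.004,0,0],"twist":[0,0,0],"jaw":0},{"translation":[0.004,0,0],"twist":[0,0,0],"jaw":0},{"translation":[0.004,0,0],"twist":[0,0,0],"jaw":0},{"translation":[0.004,0,0],"twist":[0,0,0],"jaw":0},{"translation":[0.004,0,0],"twist":[0,0,0],"jaw":0},{"translation":[0.002,0,0],"twist":[0,0,0],"jaw":0},{"translation":[0.001,0,0],"twist":[0,0,0],"jaw":0},{"translation":[0,0,0],"twist":[0,0,0],"jaw":0},{"translation":[0,0,0],"twist":[0,0,0],"jaw":0}]'
python3 -c "from h import *;st()"
python3 -m creep '[{"translation":[0,0,0.0015],"twist":[0,0,0],"jaw":0},{"translation":[0,0,0.0015],"twist":[0,0,0],"jaw":0},{"translation":[0,0,0.0015],"twist":[0,0,0],"jaw":0},{"translation":[0,0,0],"twist":[0,0,0],"jaw":0},{"translation":[0,0,0],"twist":[0,0,0],"jaw":0}]'
python3 -c "from h import *;st()"
python3 -m creep '[{"translation":[0,0,0.001],"twist":[0,0,0],"jaw":0},{"translation":[0,0,0.001],"twist":[0,0,0],"jaw":0},{"translation":[0,0,0],"twist":[0,0,0],"jaw":0},{"translation":[0,0,0],"twist":[0,0,0],"jaw":0}]'
python3 -c "from h import *;st()"
```

```text
time: 17.02
ee_pos: [0.5311, 0.0364, 0.0875]
eef_rot: [[0.0, 0.186, 0.983], [-0.0, 0.983, -0.186], [-1.0, 0.0, 0.0]]
wrist_force: [-0.3, 0.5, -1.5]
width: 0.0097
t 17.0167 X 0.5151 Y 0.1344 z 0.0875 yaw -10.70 F X -0.4 Y 0.4 z -1.5 w 0.0097
time: 17.43
ee_pos: [0.5357, 0.0355, 0.0875]
eef_rot: [[0.0, 0.186, 0.983], [-0.0, 0.983, -0.186], [-1.0, 0.0, 0.0]]
wrist_force: [-0.1, -1.3, -1.2]
width: 0.0096
t 17.4333 X 0.5198 Y 0.1344 z 0.0875 yaw -10.71 F X 0.1 Y -1.3 z -1.2 w 0.0096
time: 17.77
ee_pos: [0.5358, 0.0356, 0.0871]
eef_rot: [[-0.004, 0.186, 0.983], [0.0, 0.983, -0.186], [-1.0, -0.0, -0.004]]
wrist_force: [-5.2, 1.0, 2.8]
width: 0.0099
t 17.7667 X 0.5199 Y 0.1344 z 0.0871 yaw -10.69 F X -5.3 Y 0.0 z 2.8 w 0.0099
```

```bash
python3 -m creep '[{"translation":[0.001,0,0],"twist":[0,0,0],"jaw":0},{"translation":[0.001,0,0],"twist":[0,0,0],"jaw":0},{"translation":[0,0,0],"twist":[0,0,0],"jaw":0},{"translation":[0,0,0],"twist":[0,0,0],"jaw":0}]'
python3 -c "from h import *;st()"
python3 -m creep '[{"translation":[0.001,0,0],"twist":[0,0,0],"jaw":0},{"translation":[0.001,0,0],"twist":[0,0,0],"jaw":0},{"translation":[0,0,0],"twist":[0,0,0],"jaw":0},{"translation":[0,0,0],"twist":[0,0,0],"jaw":0}]'
python3 -c "from h import *;st()"
```

```text
time: 18.1
ee_pos: [0.5358, 0.0356, 0.0849]
eef_rot: [[-0.004, 0.186, 0.983], [0.001, 0.983, -0.186], [-1.0, -0.0, -0.004]]
wrist_force: [-5.5, 1.1, 2.3]
width: 0.0098
t 18.1 X 0.5199 Y 0.1345 z 0.0849 yaw -10.69 F X -5.6 Y 0.0 z 2.3 w 0.0098
time: 18.43
ee_pos: [0.5358, 0.0356, 0.084]
eef_rot: [[-0.004, 0.186, 0.983], [0.0, 0.983, -0.186], [-1.0, -0.0, -0.004]]
wrist_force: [-7.5, 1.3, 8.1]
width: 0.0097
t 18.4333 X 0.5199 Y 0.1345 z 0.0840 yaw -10.69 F X -7.6 Y -0.1 z 8.1 w 0.0097
```

```bash
python3 -m creep '[{"translation":[0,0,0],"twist":[0,0,0],"jaw":40},{"translation":[0,0,0],"twist":[0,0,0],"jaw":40},{"translation":[0,0,0],"twist":[0,0,0],"jaw":40},{"translation":[0,0,0],"twist":[0,0,0],"jaw":40},{"translation":[0,0,0],"twist":[0,0,0],"jaw":40},{"translation":[-0.01,0,0],"twist":[0,0,0],"jaw":40},{"translation":[-0.03,0,0],"twist":[0,0,0],"jaw":40},{"translation":[-0.035,0,0],"twist":[0,0,0],"jaw":40},{"translation":[-0.035,0,0],"twist":[0,0,0],"jaw":40},{"translation":[-0.035,0,0],"twist":[0,0,0],"jaw":40},{"translation":[-0.035,0,0],"twist":[0,0,0],"jaw":40},{"translation":[-0.03,0,0],"twist":[0,0,0],"jaw":40}]'
python3 -m creep '[{"translation":[0,0.02,-0.02],"twist":[0,0,0],"jaw":40},{"translation":[0,0.02,-0.02],"twist":[0,0,0],"jaw":40},{"translation":[0,0,-0.02],"twist":[0,0,0],"jaw":40},{"translation":[0,0,0],"twist":[0,0,0],"jaw":40},{"translation":[0,0,0],"twist":[0,0,0],"jaw":40},{"translation":[0,0,0],"twist":[0,0,0],"jaw":40}]'
python3 - <<'E'
from h import *
st(); i,K,T=snap("wrist"); np.savez("wrist50.npz",i=i,K=K,T=T); j,Kd,Td=snap("side"); np.savez("side50.npz",i=j,K=Kd,T=Td)
a=cv2.resize(i[60:380],(600,300)); b=cv2.resize(j[150:350,200:480],None,fx=1.4286*1.5,fy=1.4286*1.5)[:,:600]
b=b[:300]; c=np.zeros((a.shape[0]+b.shape[0],600,3),np.uint8); c[:300]=a; c[300:]=b
cv2.imwrite("pics/fin.png",c)
E
```

```text
time: 19.43
ee_pos: [0.5379, 0.0352, 0.2972]
eef_rot: [[0.003, 0.186, 0.983], [-0.0, 0.983, -0.186], [-1.0, 0.0, 0.003]]
wrist_force: [0.0, 0.1, -0.3]
width: 0.0374
time: 19.93
ee_pos: [0.4865, 0.0854, 0.294]
eef_rot: [[0.001, 0.186, 0.983], [-0.0, 0.983, -0.186], [-1.0, -0.0, 0.002]]
wrist_force: [-0.2, 0.9, -0.3]
width: 0.0374
t 19.9333 X 0.4622 Y 0.1742 z 0.2940 yaw -10.72 F X -0.4 Y 0.8 z -0.3 w 0.0374
```

View pics/fin.png

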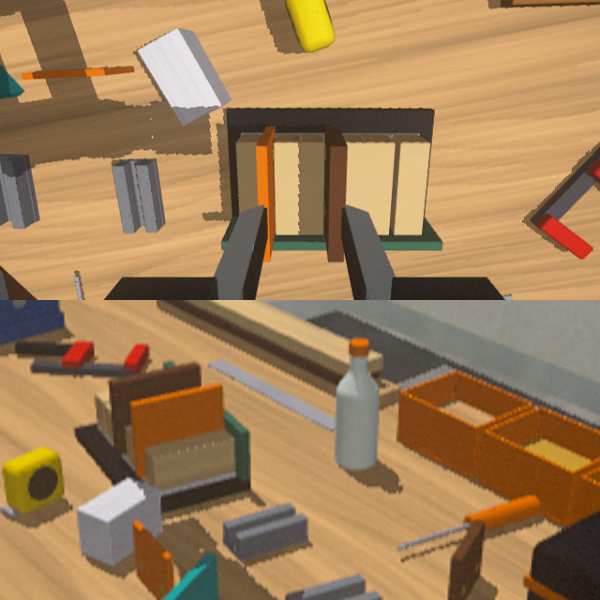

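```bash
python3 - <<'E'
from h import *
for nm,B in(("wrist5",0),("side5",1)):
    i,K,T=load(nm)
    h=cv2.cvtColor(i,cv2.COLOR_BGR2HSV)
    for n,y,t,lo,hi in(("thin",.1345,.005,(5,180,90),(16,255,255)),("thick",.2058,.008,(3,80,40),(14,200,140))):
        m=cv2.inRange(h,lo,hi)
        W=lambda x,yy,z:np.append(x*X+yy*Y,z)
        c=[proj(W(x,y+s*t,z),K,T) for x in(.4605,.5805) for s in(-1,1) for z in((.129,.029) if not B else (.129,.069))]
        c=np.array(c); x0,y0=c.min(0).astype(int)-6; x1,y1=c.max(0).astype(int)+8
        sub=m[max(y0,0):y1,max(x0,0):x1]; k,lab,stt,_=cv2.connectedComponentsWithStats(sub); b=1+np.argmax(stt[1:,4])
        print(nm,n,"exp corners",c.round(1).tolist()); print("  seen box u",max(x0,0)+stt[b,0],max(x0,0)+stt[b,0]+stt[b,2],"v",max(y0,0)+stt[b,1],max(y0,0)+stt[b,1]+stt[b,3])
E
```

```text
wrist5 thin exp corners [[272.9, 214.4], [283.9, 193.5], [284.5, 214.4], [293.0, 193.4], [277.6, 338.3], [286.9, 294.2], [288.1, 338.3], [295.4, 294.2]]
  seen box u 273 293 v 195 339
wrist5 thick exp corners [[352.2, 214.3], [346.3, 193.4], [370.8, 214.3], [360.9, 193.4], [349.9, 338.3], [344.8, 294.1], [366.9, 338.3], [358.4, 294.1]]
  seen box u 342 378 v 192 339
side5 thin exp corners [[260.3, 198.5], [261.9, 219.1], [258.9, 197.0], [260.5, 217.5], [302.4, 189.0], [303.1, 209.1], [300.8, 187.7], [301.6, 207.7]]
  seen box u 260 305 v 189 227
side5 thick exp corners [[251.0, 188.8], [252.7, 208.8], [248.9, 186.6], [250.7, 206.5], [291.8, 180.0], [292.8, 199.6], [289.5, 178.0], [290.4, 197.4]]
  seen box u 251 294 v 172 216
```

```bash
python3 -c "
from h import *
r.hand_in()"
```

```text
the job is handed in; nothing more can be done
```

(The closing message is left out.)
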